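# Tip the bolt over and shut the electrode tin

### The arm

A 6-joint arm with a two-finger parallel gripper is mounted at the origin on the work surface; the furniture and walls round the work are solid. World frame = base frame: x ahead of the robot, y to its left, z up, the work surface at z = 0. Lengths are in m, angles in rad, forces in N, time in s.
With the tool pointing down it reaches from about 0.3 to 0.85 m from the base axis. Payload 5.4 kg.
Tool frame: the origin (TCP) lies on the centre line of the jaws, within the pads' length; the fingertips stand 11 mm ahead of it and the grasp point (between the pads) lies 8 mm behind it; z points along the fingers, y is the line along which they close (so a half turn about z gives the same grasp; the last joint's range is limited). The gripper opens to 85 mm and grips with 20 to 120 N. Pads are 22 mm wide; open, the fingers measure 114 mm over their backs; the gripper's body (76 mm by 85 mm) begins 54 mm behind the grasp point. The pads swing forward as they close: fully open they stand 13 mm farther back than shut.
Start: joints at [1.051, 0.158, 1.597, -0, 1.386, -0.21], TCP at [0.175, 0.548, 0.242] pointing down, gripper open.
Joint ranges: [-2.91, 2.91], [-0.94, 2.29], [0.18, 2.7], [-1.29, 4.43], [0.17, 2.64], [-3, 3]. Speed limits (rad/s): [2.57, 2.57, 3.14, 3.14, 3.14, 3.14].

### API

Orientations are given as a rotation vector (axis times angle).
In Python, from rig import env gives the robot as it stands.
- The arm moves only by the shell command python3 -m inch 'ROWS' [FORCE]. ROWS is text: rows parted by semicolons, each of 7 numbers parted by spaces: the turn, a rotation vector about the tool's x, y, z in degrees, then the shift along the tool's x, y, z in m, then the closure in counts, from 0 (fully open) to 255 (shut). A call has 1 to 5 rows; each row shifts and turns the commanded pose from where the row before left it, along the tool's axes as they then stand; what a row does not reach is not made up. A row lasts 1/10 s, in which the tool goes at most 50 mm and 8.59 degrees, less where a joint would pass 70% of its speed; a pose out of reach is approached as far as the arm can. A call is refused whole if a number of a shift passes 0.05 or a number of a turn 8.59, either way. A call with a gripper value outside its range is refused whole. The fingers move at their own pace and stop on an object; FORCE is the grip in N (left out, the last holds). Time passes only in rows, so rows that do not move let the fingers close. It gives the time, the measured TCP pose, the force, the opening and the grip force at its end, in the units of the state.
- env.get_state(): the state, without advancing time (a new reading comes with each control period).
- env.read_camera(name): name is "side" or "top" or "wrist"; returns a dict with "img" (480x640x3 uint8, red, green, blue), "mtx" (3x3 intrinsics, pixels), "rvec" (rotation vector, rad) and "tvec" (3), from world to camera coordinates, as OpenCV has them. Camera axes: x right, y down, z forward; pixel columns grow to the right and rows downward; lengths in m; the calibration is good to about 2 mm. A picture is of the moment at which its call begins. There is no depth.
- env.close_job(): hands the job in; it is judged then, once.
The state is a dict: "time": time; "joints": joint angles; "qvel": joint speeds; "joint_efforts": joint torques, N m; "tool_pos": TCP position; "ee_rot": TCP orientation; "contact_force": force on the tool from outside, world axes, zero at the start; "wrist_torque": the same for the moment, N m; "gripper_width": finger opening in m; "grasp_force": force on a finger pad.
Only numpy, scipy, OpenCV 4.12 (cv2) and the standard library are available. Lean on these libraries where they do the work, as an engineer would, in place of code of your own. Each camera call takes 0.05 s, during which the arm holds its last target. There are 200 camera calls.

### The job

The lid of the long electrode tin cannot close because a bolt has been left standing upright in it, higher than the rim. With the fingertips only, push the bolt over so that it lies on its side inside the tin, then push the lid over and press it fully shut. Do not pick up or carry anything, leave the tin where it stands, and do not disturb the small things standing beside it.

Things in the scene. Friction and masses are not known exactly. Their poses are not given: they have to be found in the camera images.
- tin: long rusty sheet-metal tin with worn green paint, 82 (x) x 360 (y) x 50 (z) mm, loose on the table, 0.96 kg. Origin: centre of its underside. Inside x -40 to +38 mm, y -178 to +178 mm, walls 2 mm; a fixed layer of welding rods fills it to 14 mm above the table (a flat top). The lid is hinged along the far long side, on a line at x = +43 mm, z = 51 mm
- tin_lid (a joint): lid hinge angle, rad: 0 shut and level, 1.57 upright, 1.83 stop, leaning back to +x. Closing, its free edge swings up, over and down to the tin's -x side. 2 mm sheet, 364 mm long, 87 mm from hinge to edge, 10 mm turned-down lip; top 52 mm above the table when shut. Stiff hinge (0.12 N m): push it over, then press it down with a few newtons
- lid_edge (a point): middle of the lid's free edge, on the lid sheet, 87 mm from the hinge line
- bolt: steel hexagon bolt, 55 mm high, standing on its head (28 mm wide over corners) on the rods in the middle of the tin's width, somewhere along its length. Origin: centre of the head's underside, z along the shank (top 69 mm above the table, 19 mm over the rim). Lying it fits under the lid. Pushed near its top it tips easily; there is most room along the tin
- bolt_mid (a point): point on the bolt's axis half way along its length, 27.5 mm from the head's underside
- bar_end: bystander: round bar end, 18 mm diameter, 38 mm high, standing on the table; origin centre of its underside
- big_nut: bystander: hexagon nut, 43 mm wide, 19 mm high, on the table; origin centre of its underside
- small_bolt: bystander: smaller hexagon bolt standing on its head on the table outside the tin, head 21 mm wide, 48 mm high; origin centre of its underside
Not all that is in view belongs to the job. Leave any pink look-alike of the bolt alone.

How it is judged:
On the way, in this order (a step that is already met when the one before it is completed fails the run):
1. the bolt lies on its side inside the tin, the lid still open (angle between bolt's own z axis and vertical between 1.3 and 1.85 rad and z of bolt_mid in the frame of tin below 0.036 m and value of joint tin_lid above 0.3 rad), for 0.2 s.
2. the lid is shut (value of joint tin_lid below 0.04 rad), for 0.2 s.
At the end, for the whole second after the job is handed in: the lid is shut (hinge within 0.04 rad of level), the bolt lies on its side (within 0.27 rad) inside the tin, and the tin stands flat and at rest within 40 mm of where it stood (value of joint tin_lid below 0.04 rad and angle between bolt's own z axis and vertical between 1.3 and 1.85 rad and z of bolt_mid in the frame of tin below 0.036 m and x of bolt_mid in the frame of tin between -0.04 and 0.04 m and y of bolt_mid in the frame of tin between -0.18 and 0.18 m and height (world z) of tin below 0.005 m and angle between tin's own z axis and vertical below 0.05 rad and distance of tin from where it was at the start of the episode below 0.04 m and linear speed of tin below 0.02 m/s); the robot touches nothing.
It fails at once if the bolt is lifted: its middle rises more than 65 mm above the table (height (world z) of bolt_mid above 0.065 m).
It fails at once if the tin is lifted or tipped (height (world z) of tin above 0.02 m or angle between tin's own z axis and vertical above 0.2 rad).
It fails at once if the tin is shoved more than 40 mm from where it stood (distance of tin from where it was at the start of the episode above 0.04 m).
It fails at once if a bystander is moved more than 20 mm (distance of any of small_bolt, bar_end, big_nut from where it was at the start of the episode above 0.02 m).
It also fails if it takes over 54 s, if anything falls off the work surface, if the arm or the gripper's body presses on something with over 40 N, if the wrist force passes 120 N, or if a joint passes its speed limit or range.

## Working session

There is one attempt and no reset: what is moved stays moved. The work goes in short steps, Python scripts to look and compute and a shell command to move; the robot and the scene stay as the last step left them, time stands still between calls to the robot, and variables do not carry over. Pictures are saved under pics/ and viewed, at most 10 in all, crops included, and the job is handed in when it is done.

```bash
ls; mkdir -p pics; python3 - <<'E'
from rig import env
import cv2,numpy as np,pickle
s=env.get_state();print(s)
d={}
for n in("top","side"):
    c=env.read_camera(n);d[n]=c
    cv2.imwrite(f"pics/{n}0.png",c["img"][:,:,::-1])
    R=cv2.Rodrigues(c["rvec"])[0];print(n,c["mtx"].tolist(),(-R.T@np.ravel(c["tvec"])),R[2])
pickle.dump(d,open("d0.pkl","wb"))
E
```

```text
pics
{'time': 0.0, 'joints': array([ 1.05086989e+00,  1.59070482e-01,  1.59826328e+00,  2.36546389e-05,
        1.38618239e+00, -2.10105730e-01]), 'qvel': array([ 0.00096328, -0.00234252, -0.00122364,  0.00031073, -0.00014441,
        0.00014969]), 'joint_efforts': array([ 1.24571026e-03, -3.96010458e+01, -3.31424010e+01, -1.57734157e-04,
        8.63363966e-03, -3.76520234e-05]), 'tool_pos': array([0.17502904, 0.5470972 , 0.24128929]), 'ee_rot': array([-4.84618408e-01, -3.10327108e+00,  2.80869217e-03]), 'contact_force': array([-0.51084857,  0.592876  , -0.51866655]), 'wrist_torque': array([-0.02938897,  0.01236647, -0.0439521 ]), 'grasp_force': 0.0, 'gripper_width': 0.08537452095136369}
top [[526.1416632916417, 0.0, 315.077010721818], [0.0, 526.1416632916417, 242.55662409068634], [0.0, 0.0, 1.0]] [0.30961521 0.16355668 1.07232608] [ 0.17600672 -0.00853124 -0.984352  ]
side [[616.2894857537391, 0.0, 323.45724512711763], [0.0, 616.2894857537391, 247.1587459525047], [0.0, 0.0, 1.0]] [ 0.36108922 -0.6649347   0.58326426] [ 0.14337181  0.84494935 -0.51527189]
```

View pics/top0.png

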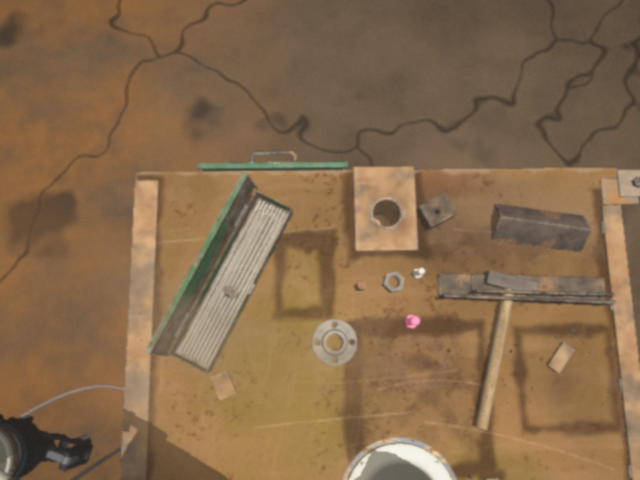

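View pics/side0.png

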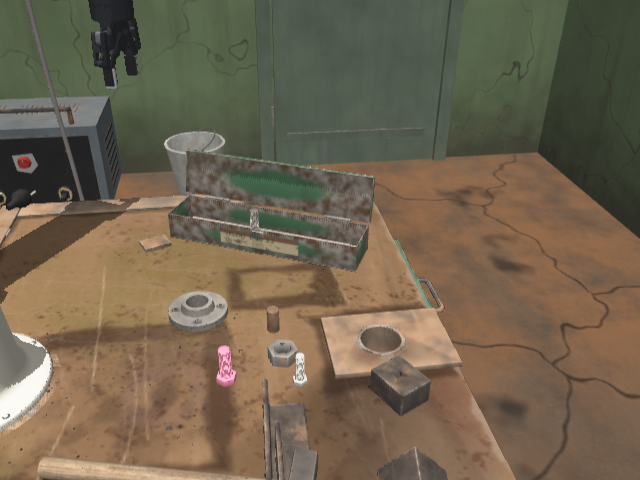

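The top view shows the tin from about (275,200) to (190,362), with its open lid on the upper left. The side view shows it as well.

Things that could be taken for the bolt, by top pixel:
- grey bolt in the tin, (231,291); side view (255,218)
- pink look-alike, (412,321)
- small white bolt on the table, (419,272)
- bar end, (361,286)
- nut, (394,282)

By the description it is the one at (231,291). I'll check it in a close crop.

```bash
cat > h.py <<'E'
import numpy as np,cv2
def ray(c,uv):
    R=cv2.Rodrigues(c["rvec"])[0];C=-R.T@np.ravel(c["tvec"])
    p=cv2.undistortPoints(np.float64([[uv]]),c["mtx"],None)[0,0]
    d=R.T@np.r_[p,1];return C,d/np.linalg.norm(d)
def plane(c,uv,z):
    C,d=ray(c,uv);return C+d*(z-C[2])/d[2]
def tri(c1,a,c2,b):
    C1,d1=ray(c1,a);C2,d2=ray(c2,b)
    t=np.linalg.lstsq(np.c_[d1,-d2],C2-C1,rcond=None)[0]
    p,q=C1+t[0]*d1,C2+t[1]*d2;return (p+q)/2,np.linalg.norm(p-q)
def proj(c,P):
    return cv2.projectPoints(np.float64(P).reshape(-1,3),c["rvec"],c["tvec"],c["mtx"],None)[0][:,0]
E
python3 - <<'E'
import pickle,cv2,numpy as np
d=pickle.load(open("d0.pkl","rb"))
a=cv2.resize(d["top"]["img"][165:380,140:300],None,fx=2.7,fy=2.7,interpolation=cv2.INTER_CUBIC)
b=cv2.resize(d["side"]["img"][140:275,160:385],None,fx=1.6,fy=1.6,interpolation=cv2.INTER_CUBIC)
o=np.zeros((600,800,3),np.uint8);o[:a.shape[0],:a.shape[1]]=a;o[:b.shape[0],436:436+b.shape[1]]=b
e=cv2.resize(d["side"]["img"][195:245,220:300],None,fx=4.4,fy=4.4,interpolation=cv2.INTER_CUBIC);o[240:240+e.shape[0],436:436+e.shape[1]]=e
cv2.imwrite("pics/crop1.png",o[:,:,::-1])
E
```

```text
(no output)
```

View pics/crop1.png

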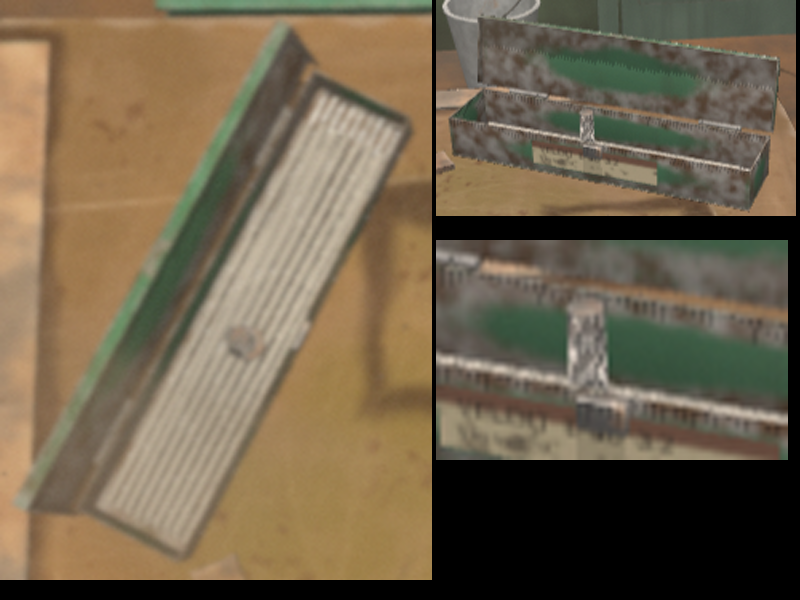

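```bash
python3 - <<'E'
import pickle,numpy as np
from h import *
d=pickle.load(open("d0.pkl","rb"));T,S=d["top"],d["side"]
for n,a,b,z in[("FR",(292.6,211.3),(357.5,245),.05),("FL",(208.5,371.3),(170,215),.05),("lidR",(140+283/2.7,165+27/2.7),(160+343/1.6,140+57/1.6),.13),("lidL",(140+20/2.7,165+503/2.7),(160+44/1.6,140+17/1.6),.13)]:
    print(n,plane(T,a,z).round(4),plane(S,b,z).round(4),*tri(T,a,S,b))
for n,a in[("BR",(254.8,190.9)),("BL",(174,353))]: print(n,plane(T,a,.05).round(4))
a=(140+238/2.7,165+333/2.7);b=(254.5,209)
print("bolttop",plane(T,a,.069),plane(S,b,.069),tri(T,a,S,b))
fr,fl=plane(T,(292.6,211.3),.05),plane(T,(208.5,371.3),.05)
br,bl=plane(T,(254.8,190.9),.05),plane(T,(174,353),.05)
print(np.linalg.norm(fr-fl),np.linalg.norm(fr-br),np.linalg.norm(fl-bl))
E
```

```text
FR [0.5562 0.1988 0.05  ] [0.5676 0.2085 0.05  ] [0.56014083 0.19818272 0.05542214] 0.01021093036170061
FL [0.2475 0.3589 0.05  ] [0.25   0.3608 0.05  ] [0.24891227 0.35879589 0.05105859] 0.0026075218225733434
lidR [0.6072 0.2846 0.13  ] [0.616  0.3088 0.13  ] [0.60645216 0.28291824 0.14142695] 0.005538281592888976
lidL [0.2878 0.4513 0.13  ] [0.2865 0.4687 0.13  ] [0.28787758 0.44882367 0.13794163] 0.00023616967024916248
BR [0.599  0.2745 0.05  ]
BL [0.2822 0.4251 0.05  ]
bolttop [0.40216808 0.32154457 0.069     ] [0.40250611 0.32710096 0.069     ] (array([0.40206812, 0.32105809, 0.07211462]), np.float64(0.0003731338195510728))
0.34772923823615515 0.08696428558114436 0.07475149433442024
```

The crop confirms a grey bolt standing on its head inside the tin. Its top is at about (228,288) in the top view and (254,209) in the side view. The rays meet at z ≈ 0.072 (expected 0.069), at (0.402, 0.321), mid-width in the tin. The lid is open at about 1.77 rad and the tin's long axis lies at -27°. Next I turn the tool into line with the tin and close the fingers.

```bash
python3 -m inch '0 0 4.6 0 0 0 255; 0 0 4.6 0 0 0 255; 0 0 0 -0.04 -0.02 0 255;0 0 0 -0.04 -0.02 0 255;0 0 0 -0.04 -0.02 0 255' 30
cat >t.py <<'E'
import numpy as np
from rig import env
from scipy.spatial.transform import Rotation as Ro
C=np.array([.4212,.3143,0]);A=np.radians(63)
X=np.array([np.cos(A),np.sin(A),0]);Y=np.array([-np.sin(A),np.cos(A),0])
def st():
    s=env.get_state();p=s["tool_pos"];R=Ro.from_rotvec(s["ee_rot"]).as_matrix()
    print("t",round(s["time"],2),"tin frame x,y mm",((p-C)@X*1e3).round(1),((p-C)@Y*1e3).round(1),"tip z",((p+.011*R[:,2])[2]*1e3).round(1),"toolx deg",np.degrees(np.arctan2(R[1,0],R[0,0])).round(1),"zz",R[2,2].round(4),"F",s["contact_force"].round(1),"w",s["gripper_width"])
st()
E
python3 t.py
```

```text
time: 0.6
tool_pos: [0.2553, 0.4383, 0.2417]
ee_rot: [-0.73, -3.055, 0.001]
contact_force: [1.1, 0.9, -0.4]
gripper_width: 0.0125
grasp_force: 0.0
t 0.6 tin frame x,y mm 35.2 204.1 tip z 230.7 toolx deg 153.1 zz -1.0 F [ 1.1  0.9 -0.4] w 0.012545169976915486
```

```bash
python3 -m inch '0 0 0 -0.046 -0.0125 0.01 255;0 0 0 -0.046 -0.0125 0.01 255;0 0 0 -0.046 -0.0125 0.02 255;0 0 0 0 0 0.04 255;0 0 0 0 0 0.04 255' >/dev/null;  python3 -m inch '0 0 0 0 0 0.03 255;0 0 0 0 0 0.01 255;0 0 0 0 0 0 255'; python3 t.py; python3 - <<'E'
from rig import env
import cv2,numpy as np,pickle
d={n:env.read_camera(n) for n in("top","side")};pickle.dump(d,open("d1.pkl","wb"))
a=cv2.resize(d["top"]["img"][230:350,180:300],None,fx=3.3,fy=3.3)
b=cv2.resize(d["side"]["img"][130:250,200:320],None,fx=3.3,fy=3.3)
cv2.imwrite("pics/c2.png",np.hstack([a,b])[:,:,::-1])
E
```

```text
time: 1.4
tool_pos: [0.3588, 0.3442, 0.0816]
ee_rot: [-0.731, -3.053, 0.004]
contact_force: [0.7, 1.0, -1.5]
gripper_width: -0.0001
grasp_force: 0.0
t 1.4 tin frame x,y mm -1.7 69.2 tip z 70.6 toolx deg 153.1 zz -1.0 F [ 0.7  1.  -1.5] w -5.892879066474233e-05
```

View pics/c2.png

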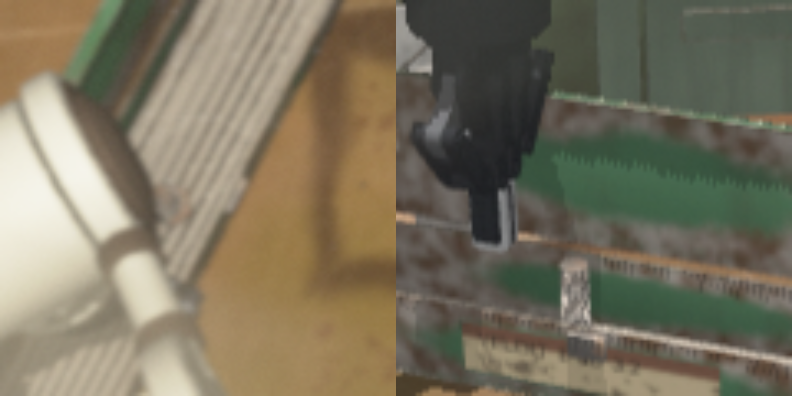

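The picture shows the shut fingertips about 25 mm left of the bolt (crop 517 against 562) and level with its top. I lower them 13 mm and push along the tin.

```bash
python3 -m inch '0 0 0 0 0 0.013 255;0 0 0 -0.008 0 0 255;0 0 0 -0.008 0 0 255;0 0 0 -0.006 0 0 255;0 0 0 0 0 0 255'; python3 t.py;  python3 -m inch '0 0 0 -0.005 0 0 255;0 0 0 -0.005 0 0 255;0 0 0 -0.005 0 0 255;0 0 0 -0.005 0 0 255;0 0 0 -0.005 0 0 255'; python3 t.py; python3 - <<'E'
from rig import env
import cv2
c=env.read_camera("side")
cv2.imwrite("pics/c3.png",cv2.resize(c["img"][130:270,200:340],None,fx=3.3,fy=3.3)[:,:,::-1])
E
```

```text
time: 2.0
tool_pos: [0.3809, 0.3346, 0.0704]
ee_rot: [0.734, 3.054, 0.001]
contact_force: [0.7, 0.7, -0.1]
gripper_width: 0.0002
grasp_force: 0.0
t 2.0 tin frame x,y mm -0.3 45.1 tip z 59.4 toolx deg 153.0 zz -1.0 F [ 0.7  0.7 -0.1] w 0.00016457089423386982
time: 2.5
tool_pos: [0.4022, 0.3233, 0.07]
ee_rot: [0.732, 3.055, 0.0]
contact_force: [0.4, -0.1, -0.4]
gripper_width: -0.0002
grasp_force: 0.0
t 2.5 tin frame x,y mm -0.6 21.0 tip z 59.0 toolx deg 153.0 zz -1.0 F [ 0.4 -0.1 -0.4] w -0.00018681798756773726
```

View pics/c3.png

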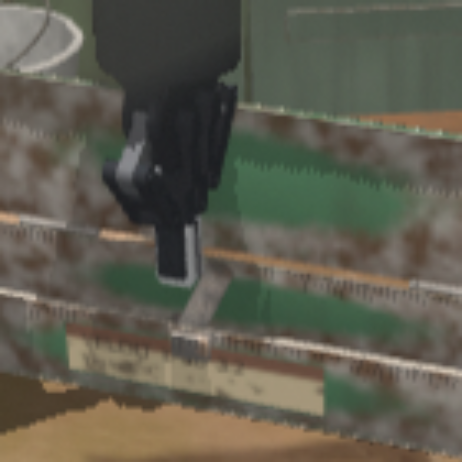

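The bolt leans about 35° to the right (crop 205,310), ahead of the tip and along the tin. I keep pushing until it falls.

```bash
python3 -m inch '0 0 0 -0.006 0 0 255;0 0 0 -0.006 0 0.002 255;0 0 0 -0.006 0 0.002 255;0 0 0 -0.006 0 0.002 255;0 0 0 -0.006 0 0.002 255'>/dev/null; python3 t.py;python3 -m inch '0 0 0 0 0 0 255;0 0 0 0 0 0 255;0 0 0 0 0 -0.04 255;0 0 0 0 0 -0.04 255;0 0 0 0 0 -0.045 255';  python3 t.py; python3 - <<'E'
from rig import env
import cv2,numpy as np,pickle
d={n:env.read_camera(n) for n in("top","side")};pickle.dump(d,open("d2.pkl","wb"))
cv2.imwrite("pics/c4.png",np.hstack([cv2.resize(d["side"]["img"][130:270,170:370],(580,406)),cv2.resize(d["top"]["img"][230:350,200:260],(203,406))])[:,:,::-1])
E
```

```text
t 3.05 tin frame x,y mm -0.8 -9.0 tip z 50.5 toolx deg 153.0 zz -1.0 F [-1.6 -0.7  0.5] w -0.00037878576360308644
time: 3.55
tool_pos: [0.4276, 0.3098, 0.1876]
ee_rot: [-0.731, -3.054, 0.001]
contact_force: [0.8, 0.3, 0.2]
gripper_width: -0.0001
grasp_force: 0.0
t 3.55 tin frame x,y mm -1.0 -7.8 tip z 176.6 toolx deg 153.1 zz -1.0 F [0.8 0.3 0.2] w -0.0001370614134548873
```

View pics/c4.png

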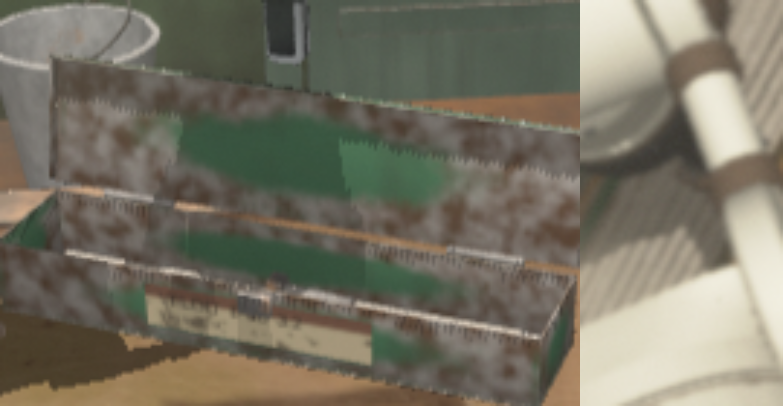

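The bolt is down below the rim; only a corner of its head shows at about (278,282) in the crop. I move over and behind the lid and check the bolt from above.

```bash
python3 -m inch '0 0 0 0 0.04 -0.01 255;0 0 0 0 0.04 0 255;0 0 0 0 0.03 0 255;0 0 0 0 0 0 255'>/dev/null;  python3 t.py; python3 - <<'E'
from rig import env
import cv2,numpy as np,pickle
d={n:env.read_camera(n) for n in("top","side","wrist")};pickle.dump(d,open("d3.pkl","wb"))
cv2.imwrite("pics/c5.png",np.hstack([cv2.resize(d["top"]["img"][170:380,140:300],(400,525)),cv2.resize(d["wrist"]["img"],(400,525))])[:,:,::-1])
E
```

```text
t 4.05 tin frame x,y mm 111.9 -7.7 tip z 184.9 toolx deg 153.2 zz -1.0 F [0.1 0.2 0.9] w -2.1634257731537745e-05
```

View pics/c5.png

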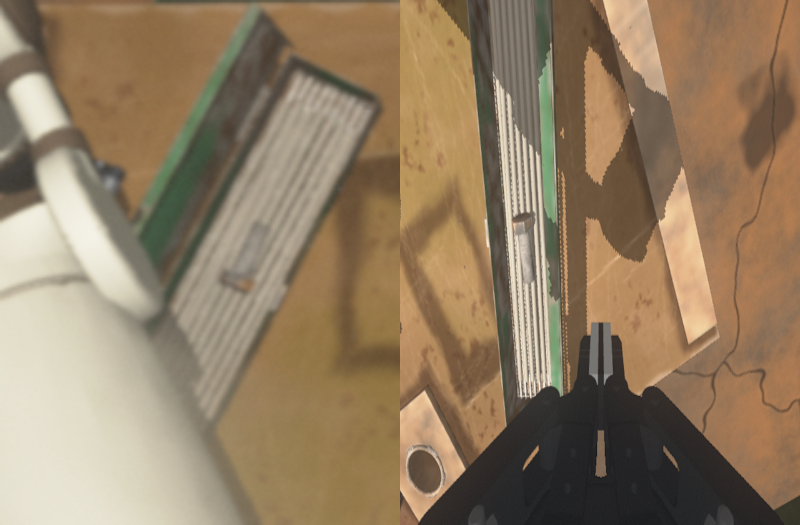

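The bolt lies flat along the tin: head at crop (238,278), shank end at (262,228). The fingers are clear behind the lid. I go down and push the lid slowly.

```bash
python3 -m inch '0 0 0 0 0 0.035 255;0 0 0 0 0 0.035 255;0 0 0 0 -0.01 0 255;0 0 0 0 -0.01 0 255;0 0 0 0 0 0 255'>/dev/null;  python3 t.py; python3 -m inch '0 0 0 0 -0.006 0 255;0 0 0 0 -0.006 0 255;0 0 0 0 -0.006 0 255;0 0 0 0 -0.006 0 255;0 0 0 0 -0.006 0 255'>/dev/null;  python3 t.py; python3 -m inch '0 0 0 0 -0.006 0 255;0 0 0 0 -0.006 0 255;0 0 0 0 -0.006 0 255' >/dev/null; python3 t.py
```

```text
t 4.7 tin frame x,y mm 88.8 -9.3 tip z 118.2 toolx deg 153.0 zz -1.0 F [0.8 0.1 0.3] w 0.00018103650746788803
t 5.2 tin frame x,y mm 59.2 -8.7 tip z 116.3 toolx deg 153.1 zz -1.0 F [1.9 1.2 1.1] w -0.00017926125294263939
t 5.5 tin frame x,y mm 40.6 -8.2 tip z 115.4 toolx deg 153.0 zz -1.0 F [ 1.3  1.9 -0.9] w -0.00025777952365671914
```

```bash
python3 -m inch '0 0 0 0 -0.008 0.001 255;0 0 0 0 -0.008 0.002 255;0 0 0 0 -0.008 0.004 255;0 0 0 0 -0.008 0.006 255;0 0 0 0 -0.008 0.007 255'>/dev/null;  python3 t.py; python3 -m inch '0 0 0 0 -0.006 0.007 255;0 0 0 0 -0.004 0.008 255;0 0 0 0 -0.004 0.008 255;0 0 0 0 0 0.006 255;0 0 0 0 0 0.004 255'>/dev/null;  python3 t.py
```

```text
t 6.0 tin frame x,y mm 0.9 -8.6 tip z 95.6 toolx deg 153.0 zz -1.0 F [1.2 2.7 1.1] w -0.0002018492069683166
t 6.5 tin frame x,y mm -13.3 -8.2 tip z 61.9 toolx deg 153.1 zz -1.0 F [-0.1  0.4  2.1] w -0.00024724417398306567
```

```bash
python3 -m inch '0 0 0 0 0 0.003 255;0 0 0 0 0 0.003 255;0 0 0 0 0 0.002 255;0 0 0 0 0 0 255'>/dev/null;  python3 t.py; python3 -m inch '0 0 0 0 0 0.001 255;0 0 0 0 0 0.001 255;0 0 0 0 0 0 255'>/dev/null;  python3 t.py
```

```text
t 6.9 tin frame x,y mm -12.5 -8.5 tip z 54.7 toolx deg 153.1 zz -1.0 F [-0.7 -0.8  0.4] w 2.6688802326376485e-05
t 7.2 tin frame x,y mm -12.5 -8.6 tip z 53.0 toolx deg 153.0 zz -1.0 F [ 1.5  0.7 -0.5] w 0.00039182334155218103
```

```bash
python3 -m inch '0 0 0 0 0 0.001 255;0 0 0 0 0 0.001 255;0 0 0 0 0 0 255'>/dev/null;  python3 t.py; python3 -m inch '0 0 0 0 0 0.001 255;0 0 0 0 0 0 255'>/dev/null;  python3 t.py;  python3 -m inch '0 0 0 0 0 0.001 255;0 0 0 0 0 0 255'>/dev/null;  python3 t.py
```

```text
t 7.5 tin frame x,y mm -12.4 -8.7 tip z 52.5 toolx deg 153.1 zz -1.0 F [-5.2 -2.8 12.9] w -0.0004058111765261956
t 7.7 tin frame x,y mm -12.3 -8.7 tip z 52.5 toolx deg 153.1 zz -1.0 F [-8.3 -4.7 20.4] w -0.00016786222567835774
t 7.9 tin frame x,y mm -12.2 -8.8 tip z 52.4 toolx deg 153.1 zz -1.0 F [-11.5  -5.9  28.5] w 0.00013168523951148406
```

The tip is stopped at 52.5 mm with 28 N on it, which is the height of the shut lid (52 mm). I back off and look.

```bash
python3 -m inch '0 0 0 0 0 -0.006 255;0 0 0 0 0 -0.03 255;0 0 0 0 0 -0.045 255;0 0 0 0 0 -0.045 255;0 0 0 0 0 0 255'>/dev/null;  python3 t.py; python3 - <<'E'
from rig import env
import cv2,numpy as np,pickle
d={n:env.read_camera(n) for n in("top","side")};pickle.dump(d,open("d4.pkl","wb"))
cv2.imwrite("pics/c6.png",np.vstack([d["side"]["img"][140:390,100:500],d["top"]["img"][160:380,130:530]])[:,:,::-1])
E
```

```text
t 8.4 tin frame x,y mm -9.1 -11.5 tip z 182.3 toolx deg 153.1 zz -0.9999 F [1.4 0.2 0.3] w -2.196240676771154e-05
```

View pics/c6.png

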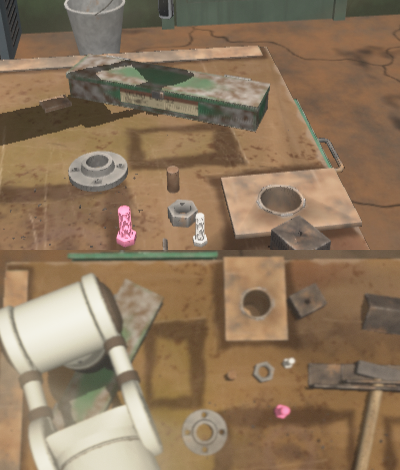

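The lid looks level and shut, and the bystanders have not moved. To be sure, I press again near the lid's free edge, above the front wall. That also measures its height there.

```bash
python3 -m inch '0 0 0 0 -0.022 0.04 255;0 0 0 0 0 0.04 255;0 0 0 0 0 0.035 255;0 0 0 0 0 0.01 255;0 0 0 0 0 0 255'>/dev/null;  python3 t.py; python3 -m inch '0 0 0 0 0 0.002 255;0 0 0 0 0 0.001 255;0 0 0 0 0 0 255'>/dev/null;  python3 t.py;  python3 -m inch '0 0 0 0 0 0.001 255;0 0 0 0 0 0 255'>/dev/null;  python3 t.py
```

```text
t 9.0 tin frame x,y mm -36.4 -6.9 tip z 51.9 toolx deg 153.1 zz -1.0 F [-19.6  -9.4  41.5] w -2.3878683447529728e-05
t 9.3 tin frame x,y mm -36.2 -7.0 tip z 51.5 toolx deg 153.2 zz -1.0 F [-28.3 -13.3  62.5] w 0.00025668698945760277
t 9.5 tin frame x,y mm -36.1 -7.1 tip z 51.5 toolx deg 153.2 zz -1.0 F [-31.2 -14.7  71. ] w -2.294779641480148e-05
```

The lid's edge is solid at 51.5 to 51.9 mm, so it is shut. I back off, check the tin's place against the first pictures, and hand in.

```bash
python3 -m inch '0 0 0 0 0 -0.003 255;0 0 0 0 0 -0.02 255;0 0 0 0 0 -0.045 255;0 0 0 0 0 -0.045 255;0 0 0 0 0 0 255'>/dev/null;  python3 t.py; python3 - <<'E'
from rig import env
import cv2,numpy as np,pickle
d=pickle.load(open("d0.pkl","rb"));s=env.read_camera("side")["img"]
o=np.vstack([d["side"]["img"][180:300,150:400],s[180:300,150:400]])
cv2.imwrite("pics/c7.png",cv2.resize(o,None,fx=2.4,fy=2.4)[:,:,::-1])
E
```

```text
t 10.0 tin frame x,y mm -32.1 -10.8 tip z 164.0 toolx deg 153.1 zz -1.0 F [ 1.5  0.6 -0. ] w 3.676087556390074e-05
```

View pics/c7.png

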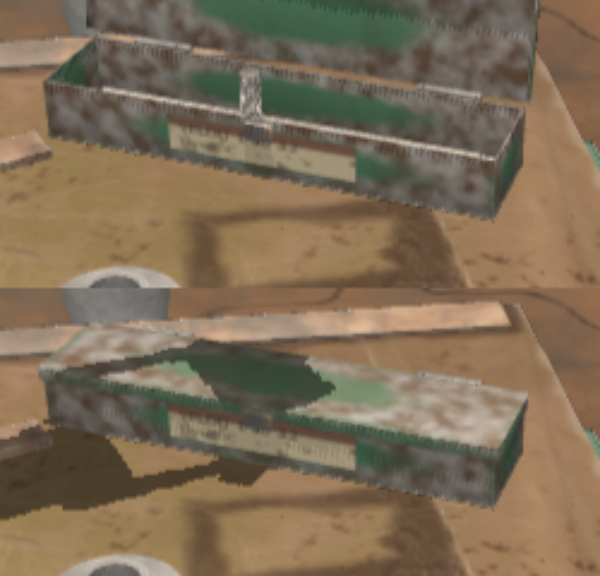

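The tin's lower corner sits in the same place before (493,218) and after (493,505 − 288 = 217), so the tin has not moved. The lid is flat on it.

```bash
python3 -c "
from rig import env
print(env.close_job())"
```

```text
the job is handed in; nothing more can be done
None
```

The job is handed in: the bolt was seen lying along the inside of the tin, the lid is pressed shut (its edge is firm at about 52 mm), and the tin and bystanders look unmoved in the pictures; the hand-in gave no verdict.

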